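# Screwdriver from its light stand into a tote, second tote stacked on top

## Task

Draw the red-handled screwdriver straight out of its light stand, along the slant of its sleeve, so that the stand neither tips nor gets dragged along, and lay it flat in the dark grey tote. Then set the blue divided tote squarely on top of the grey one, turned so that the white ends are at opposite ends and it stands on the rim instead of nesting down onto the tool. Drop nothing, and leave the yellow screwdriver in the stand and the cans and filter where they are.

Things in the scene. Friction and masses are not known exactly. Their poses are not given: they have to be found in the camera images.
- red_driver_grip (a point): red screwdriver, 0.12 kg. Point: centre of its octagonal handle (28 mm across flats, 88 long); z runs along the tool from blade to handle end, y is square to two flats (level in the stand). 7 mm shaft from 44 to 121 mm on the -z side. Starts loose in either hole of the stand, axis 45 degrees up, handle shoulder on the upper plate; comes free once drawn 77 mm along its axis
- yellow_driver_grip (a point): yellow screwdriver, same size, in the other hole of the stand, parallel and 68 mm beside the red one; stays there. Point and axes as for the red one
- stand: light loose stand of bent sheet, 0.16 kg empty, aluminium-coloured, 90 mm high. Origin at table level; base plate x -76 to +60, y -59 to +59 mm, 3 mm thick. Two parallel plates 50 mm apart with 10 mm holes at y = +34 and -34 mm, square to the sleeve axis, which points 45 degrees up towards the stand's +x; the handles lean that way
- stand_mouth (a point): point on the top face of the stand's upper plate midway between the two holes, 72 mm above the table; axes as the stand's
- grey_tote_mid (a point): dark grey stack-nest tote 278 (x) x 176 (y) x 62 mm high, 0.22 kg, open, on the table. Point: its centre, 31 mm above the underside; x points to the white-rimmed end, z up. Floor inside 210 x 136 mm, 4 mm thick; walls flare out. End for end, a like tote's feet drop into ledges in the rim (5 mm play along x, 7 along y) and it stands 56 mm above; set the same way round it nests down to 21 mm
- blue_tote_mid (a point): blue stack-nest tote, empty, 0.28 kg, of the same shape, sizes and axes as the grey one; point at its centre. It has a light grey lengthwise divider in its middle, by which it is best lifted (over its balance point): at y = 0, from x -116 to +116 mm, its top edge a bar 10 mm thick and 18 mm tall, level with the rim (z +13 to +31 from the point), on a 4 mm web
- spray_can: blue spray can, 58 mm across, 190 mm tall, origin under its centre; bystander
- oil_filter: orange spin-on oil filter, 72 mm across, 82 mm tall, origin under its centre; bystander
- grease_tin: squat tin with green band, 90 mm across, 75 mm tall, origin under its centre; bystander
Mind the look-alikes: they are no part of the job. Of the things that look like the part that bears yellow_driver_grip, the smallest one is meant. Leave any purple look-alike of the part that bears red_driver_grip alone.

How it is judged:
By the outcome, as a careful person would: the job done as asked, in the order asked, and still so for the second after the job is handed in, with the robot touching nothing.
It also fails if it takes over 67 s, if anything falls off the work surface, if the arm or the gripper's body presses on something with over 40 N, if the wrist force passes 120 N, or if a joint passes its speed limit or range.

## Robot

A 6-joint arm with a two-finger parallel gripper is mounted at the origin on the work surface. World frame = base frame: x ahead of the robot, y to its left, z up, the work surface at z = 0. Lengths are in mm, angles in rad, forces in N, time in s.
With the tool pointing down it reaches from about 150 to 775 mm from the base axis. Payload 6.1 kg.
Tool frame: the origin (TCP) lies on the centre line of the jaws, within the pads' length; the fingertips stand ahead of it and the grasp point (between the pads) lies 3 mm ahead of it (manip.tips_ahead is the z of the fingertips in the tool frame, in mm); z points along the fingers, y is the line along which they close (so a half turn about z gives the same grasp; the last joint's range is limited). The gripper opens to 85 mm and grips with 20 to 120 N. Pads are 22 mm wide; open, the fingers measure 114 mm over their backs; the gripper's body (76 mm by 85 mm) begins 54 mm behind the grasp point. The pads swing forward as they close: fully open they stand 13 mm farther back than shut.
Start: joints at [1.213, 0.126, -0.04, 1.405, 0, 1.571], TCP at [183.855, 491.737, 253.295] pointing down, gripper open.
Joint ranges: [-2.72, 2.72], [-0.95, 1.95], [-1.27, 1.35], [-1.78, 2.02], [-1.46, 1.47], [-3.14, 3.14]. Speed limits (rad/s): [2.39, 2.39, 3.01, 3.14, 3.14, 3.14].

## Interface

Orientations are given as a unit quaternion [w, x, y, z].
In Python, from workcell import manip gives the robot as it stands.
- The arm moves only by the shell command python3 -m pendant 'ROWS' [FORCE]. ROWS is JSON, a list of rows, each a list of 7 numbers: the finger opening in mm, from 0 to 85.4, then the shift along the world's x, y, z in units of 0.4 m (1.0 is 0.4 m), then the turn, a rotation vector about the world's x, y, z in units of 60 degrees (1.0 is 60 degrees). In form: [[claw, dx, dy, dz, ax, ay, az], ...]. A call has 1 to 5 rows; each row is the pose to reach, as a shift and turn from the pose commanded when the call began; what a row does not reach only later rows make up. A row lasts 1/12 s, in which the tool goes at most 41.7 mm and 7.16 degrees, less where a joint would pass 70% of its speed; a pose out of reach is approached as far as the arm can. A call with a number of a shift or a turn outside -1 to 1 is refused whole. A call with a gripper value outside its range is refused whole. The fingers move at their own pace and stop on an object; FORCE is the grip in N (left out, the last holds). Time passes only in rows, so rows that repeat a pose let the fingers close. It gives the time, the measured TCP pose, the force, the opening and the grip force at its end, in the units of the state.
- manip.get_obs(): the state, without advancing time (a new reading comes with each control period).
- manip.grab_frame(name): name is "scene" or "top"; returns the picture (400x640x3 uint8, blue, green, red); there is no depth.
- manip.get_calibration(name): a dict with "fovy" (degrees; the focal length in pixels is half the picture's height over the tangent of half this angle, whatever the lens; pixels are square), "cx", "cy" (the principal point, pixels), "xyz" and "rotation" of the camera in the world. Camera axes: x right, y down, z forward; pixel columns grow to the right and rows downward; lengths in mm; the calibration is good to about 2 mm. A picture is of the moment at which its call begins. get_calibration takes no time and is no camera call.
- manip.hand_in(): hands the job in; it is judged then, once.
Trained networks look in the newest picture that a camera, given by its name, has taken for a name from the list of things; names that differ only in an ending like _2 or _b are one class to them, and where a whole thing is asked for, a point or a joint stands for the part that bears it (a point fixed in the world has none). Each returns a list of dicts, best first, with "p" (0 to 1); they miss things now and then, are a little off and sometimes report something else, mostly with a low value. They report only what shows in the picture. A call takes as long as a camera call. They do not tell look-alikes from the thing itself.
- manip.spot_in(camera, name): "xy" ([column, row] in pixels, amid what is visible of it).
- manip.masks_of(camera, name): "mask" (400x640 bool, what is visible of it) and "xy" ([column, row] in pixels, amid what is visible of it).
- manip.mark_of(camera, name): "xy" ([column, row] in pixels: a listed point, or the origin of a listed thing).
The state is a dict: "t": time; "joint_positions": joint angles; "joint_vel": joint speeds; "joint_efforts": joint torques, N m; "eef_pos": TCP position; "ee_rot": TCP orientation; "force": force on the tool from outside, world axes, zero at the start; "wrist_torque": the same for the moment, N m; "finger_gap": opening from 0.0 (shut) to 1.0 (fully open); "grasp_force": force on a finger pad.
Only numpy, scipy, OpenCV 4.12 (cv2) and the standard library are available. Lean on these libraries where they do the work, as an engineer would, in place of code of your own. Each camera call takes 0.05 s, during which the arm holds its last target. There are 200 camera calls.

## Working session

There is one attempt and no reset: what is moved stays moved. The work goes in short steps, Python scripts to look and compute and a shell command to move; the robot and the scene stay as the last step left them, time stands still between calls to the robot, and variables do not carry over. Pictures are saved under pics/ and viewed, at most 10 in all, crops included, and the job is handed in when it is done.

```bash
ls; mkdir -p pics; python3 - <<'E'
from workcell import manip
import cv2,numpy as np
for c in("scene","top"):
    cv2.imwrite(f"pics/{c}0.png",manip.grab_frame(c)); k=manip.get_calibration(c); print(c,k)
    for n in["red_driver_grip","yellow_driver_grip","stand","stand_mouth","grey_tote_mid","blue_tote_mid","spray_can","oil_filter","grease_tin"]:
        print(n,[(np.round(d["xy"]).tolist(),round(d["p"],2)) for d in manip.mark_of(c,n)][:4])
print(manip.get_obs(),manip.tips_ahead)
E
```

```text
pics
scene {'fovy': 48.182191137750664, 'cx': 323.89267599919623, 'cy': 198.97526965545234, 'xyz': array([1185.16162912,  653.53108616,  809.23496962]), 'rotation': array([-0.14967021,  0.302257  ,  0.82936595, -0.44541179])}
red_driver_grip [([509.0, 259.0], 0.81), ([363.0, 233.0], 0.64)]
yellow_driver_grip [([265.0, 154.0], 0.84), ([380.0, 186.0], 0.59), ([349.0, 216.0], 0.51)]
stand [([362.0, 249.0], 0.96), ([366.0, 228.0], 0.4)]
stand_mouth [([364.0, 228.0], 0.71), ([359.0, 230.0], 0.5)]
grey_tote_mid [([289.0, 200.0], 0.95)]
blue_tote_mid [([463.0, 317.0], 0.64), ([347.0, 220.0], 0.43)]
spray_can [([304.0, 311.0], 0.86)]
oil_filter [([274.0, 273.0], 0.81)]
grease_tin [([332.0, 334.0], 0.61)]
top {'fovy': 55.05003119309719, 'cx': 325.4150378041516, 'cy': 199.87126062586452, 'xyz': array([ 325.01372363, -158.98249227, 1236.51026222]), 'rotation': array([-0.05866615,  0.70861333, -0.70016673,  0.06474556])}
red_driver_grip [([267.0, 189.0], 0.63), ([183.0, 291.0], 0.54)]
yellow_driver_grip [([476.0, 240.0], 0.9), ([288.0, 201.0], 0.67), ([340.0, 288.0], 0.66)]
stand [([281.0, 211.0
[... 322 characters left out ...]
296730e+00,  1.25792489e-01, -3.95914471e-02,  1.40541498e+00,
        2.71110059e-05,  1.57082550e+00]), 'joint_vel': array([ 6.52725925e-04, -1.36666493e-03, -1.58605813e-03, -1.68349306e-03,
        4.94055980e-04,  1.21862834e-05]), 'joint_efforts': array([ 4.75823399e-04, -4.35711050e+01,  3.53099012e+01,  1.32379784e-03,
        1.52050779e-04,  7.83377544e-06]), 'eef_pos': array([183.86307957, 491.73055343, 253.30239079]), 'ee_rot': array([-1.35692590e-05,  1.77975872e-01,  9.84034851e-01,  1.13971310e-06]), 'force': array([ 0.26900052, -0.13186015,  0.65128641]), 'wrist_torque': array([ 0.02101273, -0.00219315,  0.01476361]), 'grasp_force': 0.0, 'finger_gap': 0.9969826819706825} 22.0
```

View pics/scene0.png

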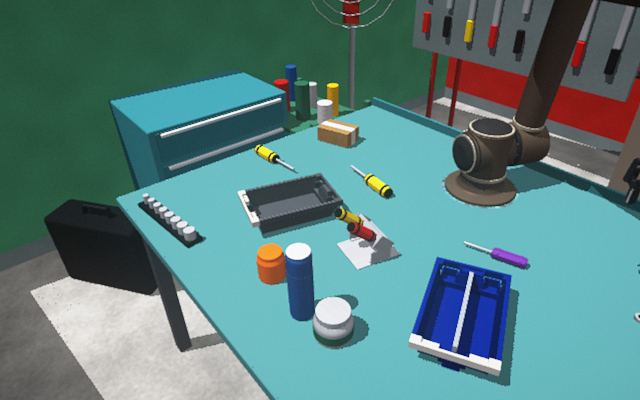

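View pics/top0.png

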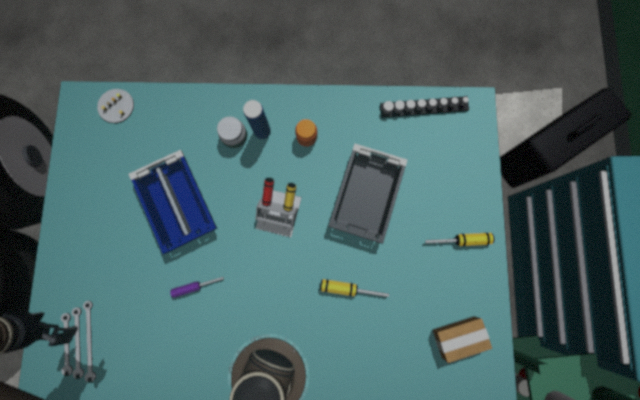

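The stand's red driver is at scene (363,233) and top (267,189). The purple look-alike is at scene (509,259) and top (183,291). The stand's yellow driver is at scene (349,216) and top (288,201). The two larger loose yellow ones are at scene (265,154) and (380,186), top (476,240) and (340,288). The red one in the stand is my choice, and next I'll crop it and fit the poses.

```bash
cat > h.py <<'E'
from workcell import manip
import cv2,numpy as np
from scipy.spatial.transform import Rotation as R
from scipy.optimize import minimize,least_squares
def rot(q): return R.from_quat(np.asarray(q),scalar_first=True)
def proj(c,P):
    k=manip.get_calibration(c); p=rot(k["rotation"]).inv().apply(np.atleast_2d(P)-k["xyz"])
    f=200/np.tan(np.radians(k["fovy"]/2)); return p[:,:2]/p[:,2:]*f+[k["cx"],k["cy"]]
def ray(c,uv,z):
    k=manip.get_calibration(c); f=200/np.tan(np.radians(k["fovy"]/2))
    d=rot(k["rotation"]).apply([(uv[0]-k["cx"])/f,(uv[1]-k["cy"])/f,1.]); o=k["xyz"]
    return o+d*(z-o[2])/d[2]
def hull_iou(c,P,mask):
    m=np.zeros((1600,2560),np.uint8); h=cv2.convexHull((proj(c,P)*4+2).astype(np.float32)).astype(np.int32)
    cv2.fillConvexPoly(m,h,1); b=cv2.resize(mask.astype(np.uint8),None,fx=4,fy=4,interpolation=cv2.INTER_NEAREST)
    return (m&b).sum()/(m|b).sum()
def tote(x,y,a):
    P=[]
    for L,W,z in((278,176,31),(278,176,25),(218,144,-31)):
        P+=[(sx*L/2,sy*W/2,z+31) for sx in(-1,1) for sy in(-1,1)]
    return R.from_euler("z",a).apply(P)+[x,y,0]
def driver(x,y,z,a,tilt=np.pi/4):
    ax=R.from_euler("z",a).apply([np.cos(tilt),0,np.sin(tilt)]); t=np.linspace(0,2*np.pi,16,endpoint=False)
    u=R.from_euler("z",a).apply([0,1,0]); v=np.cross(ax,u)
    return np.array([np.array([x,y,z])+s*ax*44+14.6*(np.cos(q)*u+np.sin(q)*v) for s in(-1,1) for q in t])
def best(c,n,near):
    r=[d for d in manip.masks_of(c,n) if np.hypot(*(np.array(d["xy"])-near))<25]
    return r[0]["mask"] if r else None
E
python3 - <<'E'
from h import *
fr={c:manip.grab_frame(c) for c in("top","scene")}
px={"grey_tote_mid":{"top":(367,194),"scene":(289,203)},"blue_tote_mid":{"top":(175,200),"scene":(463,314)}}
a0={"grey_tote_mid":-0.2,"blue_tote_mid":.3}
for n,d in px.items():
    M={c:best(c,n,p) for c,p in d.items()}; print(n,{c:None if m is None else int(m.sum()) for c,m in M.items()})
    M={c:m for c,m in M.items() if m is not None}
    x0=ray("top",d["top"],31)
    f=lambda q,M=M:-sum(hull_iou(c,tote(q[0],q[1],q[2]/100),m) for c,m in M.items())
    def run(M):
        s=[x0[0],x0[1],a0[n]*100]; g=lambda q:f(q,M)
        return minimize(g,s,method="Nelder-Mead",options=dict(initial_simplex=[s,[s[0]+15,s[1],s[2]],[s[0],s[1]+15,s[2]],[s[0],s[1],s[2]+15]],xatol=.1,fatol=1e-4))
    for MM in [M]+[{c:M[c]} for c in M]:
        r=run(MM); print(list(MM),np.round(r.x,2),r.fun)
M={}
for n,p in(("red_driver_grip",{"top":(267,189),"scene":(363,233)}),("yellow_driver_grip",{"top":(288,199),"scene":(349,216)})):
    for c in p:
        m=best(c,n,p[c])
        if m is not None:
            M[n,c]=m; v,u=np.nonzero(m); print(n,c,m.sum(),u.mean(),v.mean(),ray(c,(u.mean(),v.mean()),103))
for c in fr:
  h=cv2.cvtColor(fr[c],cv2.COLOR_BGR2HSV); b=[(255,170,280,220),(340,200,385,245)][c=="scene"]
  for nm,lo,hi in(("red",-8,8),("yel",15,35)):
    H=h[...,0].astype(int); H[H>90]-=180 
    m=(H>=lo)&(H<=hi)&(h[...,1]>130)&(h[...,2]>60); v,u=np.nonzero(m[160:250,240:400]); v+=160;u+=240
    print(c,nm,len(u),u.mean(),v.mean(),ray(c,(u.mean(),v.mean()),103))
A=cv2.resize(fr["top"][160:250,230:330],(400,360),interpolation=cv2.INTER_CUBIC);B=cv2.resize(fr["scene"][190:280,310:410],(400,360),interpolation=cv2.INTER_CUBIC)
cv2.imwrite("pics/crop.png",np.hstack([A,B]))
for n in("spray_can","oil_filter","grease_tin"): print(n,ray("top",manip.mark_of("top",n)[0]["xy"],0),ray("scene",manip.mark_of("scene",n)[0]["xy"],0))
E
```

```text
grey_tote_mid {'top': 4982, 'scene': 4100}
['top', 'scene'] [ 559.97 -302.51  -29.85] -1.9414046855505749
['top'] [ 559.92 -301.27  -30.08] -0.9785685855017663
['scene'] [ 561.1  -304.47  -29.16] -0.9697898818649112
blue_tote_mid {'top': 5239, 'scene': 8711}
['top', 'scene'] [525.89 308.33  47.48] -1.9349576961867272
['top'] [526.03 307.43  47.09] -0.9779347076586538
['scene'] [525.95 309.34  47.57] -0.9638498815040147
red_driver_grip top 260 267.4 191.24615384615385 [549.29244572   7.08428698 103.        ]
red_driver_grip scene 330 360.7090909090909 230.6060606060606 [551.6404896    7.12811221 103.        ]
yellow_driver_grip top 310 289.1645161290323 196.38387096774193 [534.43059921 -58.72680575 103.        ]
yellow_driver_grip scene 249 346.3855421686747 215.25301204819277 [534.83281934 -66.44415111 103.        ]
top red 151 267.11920529801324 192.75496688741723 [544.66143136   7.7539127  103.        ]
top yel 150 289.02666666666664 198.00666666666666 [529.47656023 -58.45016339 103.        ]
scene red 191 363.25130890052355 231.7329842931937 [549.95515132  14.73447334 103.        ]
scene yel 500 344.89 207.128 [512.65836608 -97.40844141 103.        ]
spray_can [775.90440624  43.02884189   0.        ] [776.01242006  59.74632914   0.        ]
oil_filter [757.1640606  -99.64987822   0.        ] [ 748.15141588 -109.58043415    0.        ]
grease_tin [770.36439341 131.64966671   0.        ] [762.64385231 145.30639287   0.        ]
```

View pics/crop.png

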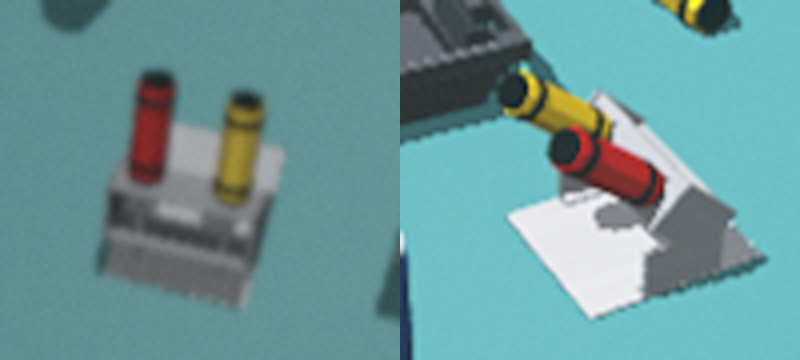

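Top view: the crop confirms the choice. The red handle stands in the stand at top (267,189), with yellow beside it and both leaning to +x. The white ends are at top (380,155) for grey and (158,160) for blue. Next I'll fit the driver pose and plan the approach.

```bash
cat >> h.py <<'E'
def down(a): # tool z down, tool y along world direction a+90deg
    ca,sa=np.cos(a),np.sin(a); return np.array([[-ca,-sa,0],[-sa,ca,0],[0,0,-1.]]).T if False else np.column_stack([[-ca,-sa,0],[-sa,ca,0],[0,0,-1.]])
def plan(pos,Rm,o=None):
    o=manip.get_obs() if o is None else o; t=R.from_matrix(Rm); c=rot(o["ee_rot"])
    print("shift",np.round((np.array(pos)-o["eef_pos"])/400,4),"turn",np.round((t*c.inv()).as_rotvec(degrees=True)/60,4))
E
python3 - <<'E'
from h import *
for c in("top","scene"): manip.grab_frame(c)
M={}
for n,p in(("red_driver_grip",{"top":(267,189),"scene":(363,233)}),("yellow_driver_grip",{"top":(288,199)})):
    for c in p: 
        m=best(c,n,p[c]); print(n,c,m is not None)
        if m is not None: M[n,c]=m
def f(q,M=M):
    x,y,a=q[0],q[1],q[2]/100; s=0
    for (n,c),m in M.items():
        d=0 if n[0]=="r" else -68
        s-=hull_iou(c,driver(x-np.sin(a)*d,y+np.cos(a)*d,103,a),m)
    return s
def run(M):
    s=[549,7,-22]
    return minimize(lambda q:f(q,M),s,method="Nelder-Mead",options=dict(initial_simplex=[s,[559,7,-22],[549,17,-22],[549,7,-10]],xatol=.1,fatol=1e-4))
for K in(M,{k:m for k,m in M.items() if k[1]=="top"},{k:m for k,m in M.items() if k[1]=="scene"}):
    r=run(K); print(len(K),np.round(r.x,2),r.fun)
    if K is M: q=r.x
a=q[2]/100; c=np.array([q[0],q[1],103]); S=np.sqrt(.5)
z=R.from_euler("z",a).apply([S,0,-S]); y=R.from_euler("z",a).apply([0,1,0])
for y in(y,-y):
    Rm=np.column_stack([np.cross(y,z),y,z]); print(Rm.round(3).tolist())
    for off in(11,91): plan(c-off*z,Rm)
    print(c-91*z)
E
```

```text
red_driver_grip top True
red_driver_grip scene True
yellow_driver_grip top True
3 [551.07   6.58 -25.07] -2.514074681048492
2 [550.62   6.72 -25.45] -1.7350009076526622
1 [551.55   8.03   1.63] -0.9083897667419112
[[-0.685, 0.248, 0.685], [0.175, 0.969, -0.175], [-0.707, 0.0, -0.707]]
shift [ 0.8992 -1.2081 -0.3563] turn [-0.2248 -0.7159  0.097 ]
shift [ 0.7622 -1.173  -0.2149] turn [-0.2248 -0.7159  0.097 ]
[488.73816932  22.54328252 167.34671709]
[[0.685, -0.248, 0.685], [-0.175, -0.969, -0.175], [0.707, -0.0, -0.707]]
shift [ 0.8992 -1.2081 -0.3563] turn [ 1.0621 -0.3335 -2.6838]
shift [ 0.7622 -1.173  -0.2149] turn [ 1.0621 -0.3335 -2.6838]
[488.73816932  22.54328252 167.34671709]
```

```bash
python3 -m pendant '[[50,0.26,-0.39,-0.04,-0.075,-0.239,0.032],[50,0.26,-0.39,-0.04,-0.075,-0.239,0.032],[50,0.26,-0.39,-0.04,-0.075,-0.239,0.032],[50,0.26,-0.39,-0.04,-0.075,-0.239,0.032],[50,0.26,-0.39,-0.04,-0.075,-0.239,0.032]]' 60
python3 -m pendant '[[50,0.25,-0.39,-0.04,-0.075,-0.239,0.032],[50,0.25,-0.39,-0.04,-0.075,-0.239,0.032],[50,0.25,-0.39,-0.04,-0.075,-0.239,0.032],[50,0.25,-0.39,-0.04,-0.075,-0.239,0.032],[50,0.25,-0.39,-0.04,-0.075,-0.239,0.032]]'
python3 -m pendant '[[50,0.25,-0.39,-0.08,-0.075,-0.239,0.032],[50,0.25,-0.39,-0.08,-0.075,-0.239,0.032],[50,0.25,-0.39,-0.08,-0.075,-0.239,0.032],[50,0.25,-0.39,-0.08,-0.075,-0.239,0.032],[50,0.25,-0.39,-0.08,-0.075,-0.239,0.032]]'
cat >> h.py <<'E'
def redgrip(off,x=551,y=7,a=-.24,along=0,z=103):
    S=np.sqrt(.5); Z=R.from_euler("z",a).apply([S,0,-S]); Y=R.from_euler("z",a).apply([0,1,0]); A=R.from_euler("z",a).apply([S,0,S])
    return np.array([x,y,z])-off*Z+along*A, np.column_stack([np.cross(Y,Z),Y,Z])
E
python3 - <<'E'
from h import *
o=manip.get_obs(); print(o["t"],o["joint_positions"].round(3),o["eef_pos"])
plan(*redgrip(91)); plan(*redgrip(11))
E
```

```text
t: 2.47
eef_pos: [288.2, 332.9, 237.0]
ee_rot: [0.13, 0.16, 0.978, -0.017]
force: [-0.5, -0.0, 0.3]
finger_gap: 0.582
grasp_force: 0.0
t: 2.88
eef_pos: [388.1, 176.7, 221.0]
ee_rot: [0.258, 0.14, 0.955, -0.033]
force: [-0.7, -0.3, -0.6]
finger_gap: 0.588
grasp_force: 0.0
t: 3.3
eef_pos: [487.6, 20.9, 188.7]
ee_rot: [0.381, 0.117, 0.916, -0.048]
force: [0.5, -1.0, -0.0]
finger_gap: 0.589
grasp_force: 0.0
3.3 [ 0.227 -0.448 -0.911  0.379 -0.334  0.352] [487.58372537  20.92264968 188.67031674]
shift [ 0.0023  0.0034 -0.0533] turn [0.0003 0.0029 0.0123]
shift [ 0.1397 -0.0302 -0.1947] turn [0.0003 0.0029 0.0123]
```

```bash
python3 -m pendant '[[50,0.002,0.003,-0.053,0,0.003,0.012],[50,0.04,-0.006,-0.09,0,0.003,0.012],[50,0.055,-0.009,-0.108,0,0.003,0.012],[50,0.055,-0.009,-0.108,0,0.003,0.012]]'
python3 - <<'E'
from h import *
fr={c:manip.grab_frame(c) for c in("top","scene")}
plan(*redgrip(11)); o=manip.get_obs(); Rm=rot(o["ee_rot"]); 
A=fr["top"][150:250,225:345].copy();B=fr["scene"][170:270,300:420].copy()
A,B=[cv2.resize(i,(480,400),interpolation=cv2.INTER_CUBIC) for i in(A,B)]
g=o["eef_pos"]+Rm.apply([[0,0,3],[0,0,60],[0,25,22],[0,-25,22]])
for im,c,org in((A,"top",(225,150)),(B,"scene",(300,170))):
    for p in proj(c,g): cv2.circle(im,tuple(int(v) for v in (p-org)*4+2),3,(255,0,255),1)
cv2.imwrite("pics/a1.png",cv2.resize(np.hstack([A,B]),(800,333)))
E
```

```text
t: 3.63
eef_pos: [509.3, 19.1, 143.8]
ee_rot: [0.378, 0.111, 0.918, -0.046]
force: [-0.7, 0.2, -0.2]
finger_gap: 0.582
grasp_force: 0.0
shift [ 0.0848 -0.0278 -0.0876] turn [ 0.     -0.0028 -0.0006]
```

View pics/a1.png

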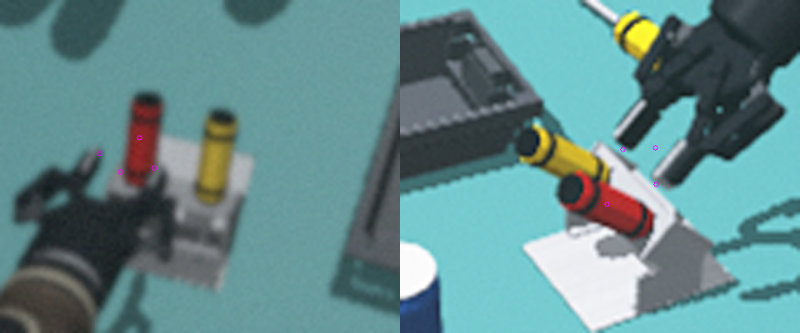

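The jaws line up with the red handle. The point 60 mm ahead projects onto it in both views, and the yellow one is clear. I'll advance and close.

```bash
python3 -m pendant '[[50,0.028,-0.009,-0.029,0,0,0],[50,0.056,-0.018,-0.058,0,0,0],[50,0.085,-0.027,-0.088,0,0,0],[50,0.085,-0.027,-0.088,0,0,0]]'
python3 -c "
from h import *
plan(*redgrip(11))"
python3 -m pendant '[[38,0,0,0,0,0,0],[34,0,0,0,0,0,0],[31,0,0,0,0,0,0],[29,0,0,0,0,0,0],[27,0,0,0,0,0,0]]' 20
python3 -m pendant '[[24,0,0,0,0,0,0],[20,0,0,0,0,0,0],[20,0,0,0,0,0,0]]' 30
```

```text
t: 4.07
eef_pos: [544.3, 9.5, 110.1]
ee_rot: [0.379, 0.11, 0.918, -0.046]
force: [-0.5, -0.1, -0.1]
finger_gap: 0.584
grasp_force: 0.0
shift [-0.002  -0.0016  0.0017] turn [-0.0001 -0.0027 -0.0012]
t: 4.48
eef_pos: [544.0, 9.7, 112.0]
ee_rot: [0.38, 0.11, 0.917, -0.045]
force: [-0.5, 0.7, 2.0]
finger_gap: 0.324
grasp_force: 19.9
t: 4.73
eef_pos: [544.3, 9.6, 111.8]
ee_rot: [0.38, 0.11, 0.917, -0.045]
force: [-3.3, 1.7, 4.9]
finger_gap: 0.316
grasp_force: 31.9
```

```bash
python3 -m pendant '[[20,0.009,-0.002,0.009,0,0,0],[20,0.017,-0.004,0.018,0,0,0],[20,0.026,-0.006,0.027,0,0,0],[20,0.034,-0.008,0.035,0,0,0],[20,0.034,-0.008,0.035,0,0,0]]' 45
python3 - <<'E'
from h import *
o=manip.get_obs();print(o["force"],o["wrist_torque"])
for c in("top","scene"):
    manip.grab_frame(c)
    for n in("stand","yellow_driver_grip","stand_mouth"): print(c,n,[d["xy"] for d in manip.mark_of(c,n)][:3])
E
```

```text
t: 5.15
eef_pos: [558.6, 5.8, 126.0]
ee_rot: [0.38, 0.11, 0.917, -0.046]
force: [1.0, 0.6, -1.2]
finger_gap: 0.315
grasp_force: 47.0
[ 0.99680978  0.64473852 -1.15268993] [ 0.08810572  0.56705034 -0.04873438]
top stand [[281.4, 212.5]]
top yellow_driver_grip [[477.1, 238.6], [287.0, 197.5], [341.1, 287.8]]
top stand_mouth [[275.8, 203.8]]
scene stand [[363.4, 250.2], [462.4, 319.0]]
scene yellow_driver_grip [[266.9, 157.9], [344.1, 217.8], [377.3, 187.5]]
scene stand_mouth [[366.8, 224.9]]
```

Forces show only the tool's weight and the stand has not moved, so I'll continue the draw.

```bash
python3 -m pendant '[[20,0.017,-0.004,0.018,0,0,0],[20,0.034,-0.008,0.035,0,0,0],[20,0.052,-0.013,0.053,0,0,0],[20,0.069,-0.017,0.071,0,0,0],[20,0.069,-0.017,0.071,0,0,0]]'
python3 -m pendant '[[20,0.017,-0.004,0.018,0,0,0],[20,0.034,-0.008,0.035,0,0,0],[20,0.052,-0.013,0.053,0,0,0],[20,0.069,-0.017,0.071,0,0,0],[20,0.09,-0.022,0.092,0,0,0]]'
python3 - <<'E'
from h import *
fr=manip.grab_frame("scene"); t=manip.grab_frame("top")
cv2.imwrite("pics/b1.png",np.hstack([cv2.resize(fr[130:290,300:460],(400,400)),cv2.resize(t[130:250,230:350],(400,400))]))
o=manip.get_obs();print(o["force"],o["joint_positions"].round(2))
E
```

```text
t: 5.97
eef_pos: [588.0, -0.9, 156.9]
ee_rot: [0.381, 0.111, 0.917, -0.045]
force: [0.9, 0.1, -0.8]
finger_gap: 0.31
grasp_force: 47.1
t: 6.38
eef_pos: [621.7, -9.7, 190.8]
ee_rot: [0.379, 0.11, 0.918, -0.046]
force: [-0.0, -0.3, -1.0]
finger_gap: 0.318
grasp_force: 47.1
[ 1.04910582 -0.09541271  0.02612744] [ 0.08 -0.17 -0.73  0.25 -0.23  0.23]
```

View pics/b1.png

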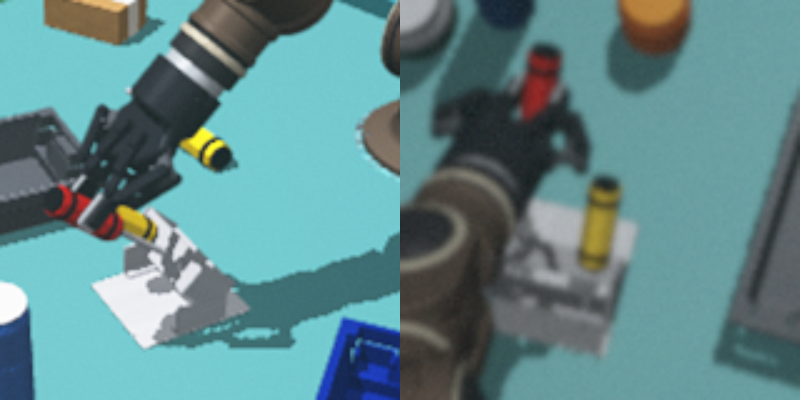

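The shaft is clear of the plates, and the stand and yellow driver are unmoved. I'll lift, then level it over the grey tote.

```bash
python3 -m pendant '[[20,0,-0.01,0.1,0,0,0],[20,0,-0.02,0.19,0,0,0],[20,0,-0.03,0.2,0,0,0]]'
python3 - <<'E'
from h import *
plan([596.8,-313.9,180],down(-.30))
E
```

```text
t: 6.73
eef_pos: [623.8, -21.5, 279.0]
ee_rot: [0.384, 0.11, 0.916, -0.045]
force: [2.1, -0.5, 1.2]
finger_gap: 0.314
grasp_force: 47.2
shift [-0.0674 -0.7309 -0.2475] turn [ 0.1997  0.7319 -0.0541]
```

```bash
python3 -m pendant '[[20,-0.005,-0.07,0,0.02,0.07,-0.005],[20,-0.014,-0.14,0,0.04,0.146,-0.011],[20,-0.02,-0.22,0,0.06,0.22,-0.016],[20,-0.03,-0.3,-0.02,0.08,0.293,-0.022],[20,-0.034,-0.366,-0.04,0.1,0.366,-0.027]]'
python3 -m pendant '[[20,-0.005,-0.08,-0.02,0.02,0.08,-0.005],[20,-0.014,-0.16,-0.06,0.04,0.16,-0.011],[20,-0.02,-0.24,-0.1,0.06,0.24,-0.016],[20,-0.03,-0.3,-0.15,0.08,0.3,-0.022],[20,-0.034,-0.365,-0.19,0.1,0.366,-0.027]]'
python3 -m pendant '[[20,0,0,0,0,0,0],[20,0,0,0,0,0,0]]'
python3 - <<'E'
from h import *
plan([596.8,-313.9,180],down(-.30));plan([596.8,-313.9,30],down(-.30))
fr=manip.grab_frame("scene"); t=manip.grab_frame("top")
cv2.imwrite("pics/b2.png",np.hstack([cv2.resize(fr[110:250,210:350],(400,400)),cv2.resize(t[130:250,310:430],(400,400))]))
o=manip.get_obs();print(o["force"],o["joint_positions"].round(2),o["wrist_torque"])
E
```

```text
t: 7.15
eef_pos: [607.2, -169.8, 255.5]
ee_rot: [0.19, 0.132, 0.972, -0.023]
force: [0.8, 0.3, -0.9]
finger_gap: 0.31
grasp_force: 47.1
t: 7.57
eef_pos: [593.6, -315.5, 176.9]
ee_rot: [-0.007, 0.149, 0.989, 0.0]
force: [1.2, -0.5, -1.2]
finger_gap: 0.315
grasp_force: 47.1
t: 7.73
eef_pos: [593.7, -315.1, 173.4]
ee_rot: [-0.009, 0.149, 0.989, 0.001]
force: [0.4, 0.9, -0.6]
finger_gap: 0.315
grasp_force: 47.1
shift [0.0077 0.0031 0.0166] turn [-0.0045 -0.0157 -0.0001]
shift [ 0.0077  0.0031 -0.3584] turn [-0.0045 -0.0157 -0.0001]
[-0.29614683 -0.20911172 -0.86458048] [-0.48  0.42  0.19  1.34 -0.   -0.19] [ 0.0291797  -0.12369069  0.01252934]
```

View pics/b2.png

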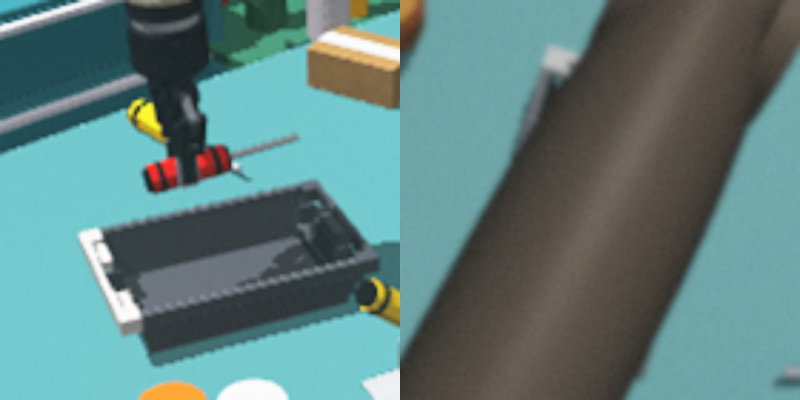

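The driver is level and parallel to the tote, above its middle. I'll lower it in.

```bash
python3 -m pendant '[[20,0.003,0.001,-0.08,-0.004,-0.016,0],[20,0.006,0.002,-0.16,-0.004,-0.016,0],[20,0.008,0.003,-0.24,-0.004,-0.016,0],[20,0.008,0.003,-0.3,-0.004,-0.016,0],[20,0.008,0.003,-0.31,-0.004,-0.016,0]]'
python3 -m pendant '[[20,0,0,-0.01,0,0,0],[20,0,0,-0.02,0,0,0],[20,0,0,-0.03,0,0,0],[20,0,0,-0.036,0,0,0],[20,0,0,-0.036,0,0,0]]'
python3 - <<'E'
from h import *
o=manip.get_obs();print(o["eef_pos"],o["force"],o["wrist_torque"])
m=manip.grab_frame("scene")
cv2.imwrite("pics/b3.png",np.hstack([cv2.resize(m[150:250,220:350],(800,600),interpolation=cv2.INTER_CUBIC)]))
E
```

```text
t: 8.25
eef_pos: [595.2, -310.1, 52.3]
ee_rot: [0.002, 0.148, 0.989, -0.0]
force: [-1.5, 0.2, -1.1]
finger_gap: 0.313
grasp_force: 47.1
t: 8.67
eef_pos: [597.5, -312.8, 40.6]
ee_rot: [0.004, 0.148, 0.989, -0.001]
force: [0.0, 0.5, -0.5]
finger_gap: 0.311
grasp_force: 47.1
[ 597.46448165 -312.8368395    40.55577077] [ 0.04682869  0.46327107 -0.46660753] [-0.00762325 -0.02738932  0.01619569]
```

```bash
python3 -m pendant '[[20,0,0,-0.007,0,0,0],[20,0,0,-0.014,0,0,0],[20,0,0,-0.02,0,0,0],[20,0,0,-0.02,0,0,0]]'
python3 -m pendant '[[20,0,0,-0.003,0,0,0],[20,0,0,-0.006,0,0,0],[20,0,0,-0.006,0,0,0]]'
```

```text
t: 9.05
eef_pos: [597.1, -312.8, 32.4]
ee_rot: [0.003, 0.148, 0.989, -0.001]
force: [-1.1, 1.4, 3.8]
finger_gap: 0.311
grasp_force: 47.7
t: 9.3
eef_pos: [596.9, -312.7, 31.5]
ee_rot: [0.004, 0.148, 0.989, -0.001]
force: [-6.6, 3.3, 13.5]
finger_gap: 0.314
grasp_force: 49.0
```

Contact with the floor is felt. I'll release gently and rise.

```bash
python3 -m pendant '[[20,0,0,0.004,0,0,0],[30,0,0,0.004,0,0,0],[36,0,0,0.004,0,0,0],[45,0,0,0.004,0,0,0],[50,0,0,0.004,0,0,0]]' 20
python3 -m pendant '[[50,0,0,0.05,0,0,0],[50,0,0,0.12,0,0,0],[50,0,0,0.22,0,0,0],[50,0,0,0.32,0,0,0],[50,0,0,0.42,0,0,0]]'
python3 -m pendant '[[50,-0.05,0.1,0.1,0,0,0],[50,-0.1,0.2,0.13,0,0,0.1],[50,-0.1,0.3,0.13,0,0,0.2],[50,-0.1,0.4,0.13,0,0,0.3],[50,-0.1,0.5,0.13,0,0,0.4]]' 
python3 - <<'E'
from h import *
m=manip.grab_frame("scene"); t=manip.grab_frame("top")
cv2.imwrite("pics/b4.png",np.hstack([cv2.resize(m[150:250,230:330],(400,400),interpolation=cv2.INTER_CUBIC),cv2.resize(t[130:260,255:415],(400,325))[:,:].copy() if 0 else cv2.resize(t[130:260,285:415],(400,400))]))
for c,n,p in(("top","grey_tote_mid",(367,194)),("top","blue_tote_mid",(175,200))): print(best(c,n,p) is not None)
plan([526,308.3,250],down(.474)); plan([526,308.3,250],down(.474+np.pi)); print(manip.get_obs()["joint_positions"].round(2))
E
```

```text
t: 9.72
eef_pos: [596.9, -312.6, 30.3]
ee_rot: [0.003, 0.148, 0.989, -0.001]
force: [0.9, -0.5, 0.5]
finger_gap: 0.585
grasp_force: 0.0
t: 10.13
eef_pos: [596.6, -312.4, 200.0]
ee_rot: [0.002, 0.148, 0.989, -0.001]
force: [1.4, -0.2, 0.3]
finger_gap: 0.586
grasp_force: 0.0
t: 10.55
eef_pos: [556.7, -125.3, 251.8]
ee_rot: [0.004, -0.062, 0.998, -0.0]
force: [0.5, 0.5, -0.5]
finger_gap: 0.583
grasp_force: 0.0
True
True
shift [-0.0783  1.0841 -0.002 ] turn [-0.0007  0.0062  0.3353]
shift [-0.0783  1.0841 -0.002 ] turn [ 8.8000e-03  9.0000e-04 -2.6647e+00]
[-0.22  0.21  0.05  1.41  0.   -0.34]
```

View pics/b4.png

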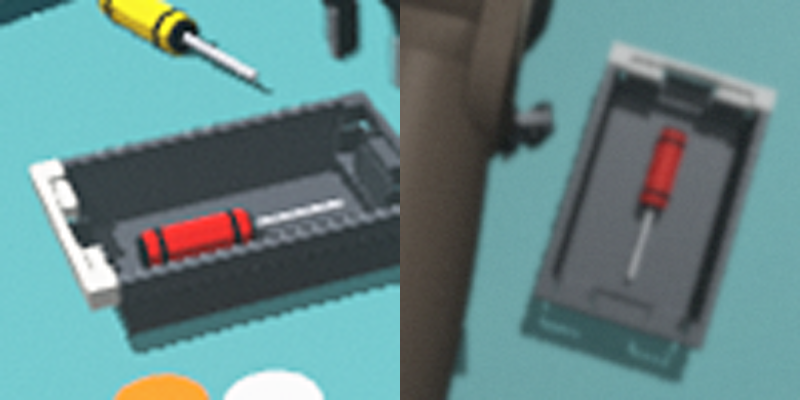

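The red driver lies flat in the grey tote, along its middle. Now the blue tote: pick it at j6≈0.06 and turn −224° to j6≈2.95, within range.

```bash
python3 -m pendant '[[45,0,0.1,0,0,0,0.03],[45,0,0.2,0,0,0,0.06],[45,-0.02,0.3,0,0,0,0.09],[45,-0.02,0.4,0,0,0,0.12],[45,-0.03,0.5,0,0,0,0.15]]'
python3 -m pendant '[[45,0,0.1,0,0,0,0.03],[45,0,0.2,0,0,0,0.06],[45,-0.02,0.3,0,0,0,0.09],[45,-0.02,0.4,0,0,0,0.12],[45,-0.03,0.5,0,0,0,0.15]]'
python3 - <<'E'
from h import *
plan([526,308.3,120],down(.474))
E
```

```text
t: 11.17
eef_pos: [545.7, 73.7, 250.2]
ee_rot: [0.003, -0.138, 0.99, -0.0]
force: [0.7, 0.1, 0.0]
finger_gap: 0.522
grasp_force: 0.0
t: 11.58
eef_pos: [534.2, 274.2, 250.2]
ee_rot: [0.003, -0.215, 0.977, -0.0]
force: [1.3, -1.1, 0.3]
finger_gap: 0.527
grasp_force: 0.0
shift [-0.0205  0.0853 -0.3254] turn [-0.0014  0.0058  0.0385]
```

```bash
python3 -m pendant '[[45,-0.02,0.05,0,0,0.006,0.038],[45,-0.02,0.085,-0.08,0,0.006,0.038],[45,-0.02,0.085,-0.17,0,0.006,0.038],[45,-0.02,0.085,-0.26,0,0.006,0.038],[45,-0.02,0.085,-0.325,0,0.006,0.038]]'
python3 - <<'E'
from h import *
plan([526,308.3,57],down(.474))
E
```

```text
t: 12.0
eef_pos: [525.2, 306.2, 116.8]
ee_rot: [-0.001, -0.234, 0.972, 0.0]
force: [0.2, -0.5, -0.3]
finger_gap: 0.536
grasp_force: 0.0
shift [ 0.0019  0.0052 -0.1496] turn [ 0.     -0.0029  0.001 ]
```

```bash
python3 -m pendant '[[45,0.002,0.005,-0.05,0,0,0],[45,0.002,0.005,-0.1,0,0,0],[45,0.002,0.005,-0.13,0,0,0],[45,0.002,0.005,-0.149,0,0,0],[45,0.002,0.005,-0.149,0,0,0]]'
python3 -m pendant '[[35,0,0,0,0,0,0],[25,0,0,0,0,0,0],[18,0,0,0,0,0,0],[14,0,0,0,0,0,0],[11,0,0,0,0,0,0]]' 30
python3 -m pendant '[[8,0,0,0,0,0,0],[3,0,0,0,0,0,0],[3,0,0,0,0,0,0]]' 70
```

```text
t: 12.42
eef_pos: [525.9, 308.4, 59.3]
ee_rot: [-0.001, -0.234, 0.972, 0.001]
force: [-0.8, -0.1, -0.6]
finger_gap: 0.531
grasp_force: 0.0
t: 12.83
eef_pos: [526.4, 310.2, 62.2]
ee_rot: [0.001, -0.235, 0.972, 0.002]
force: [0.3, 0.8, 1.8]
finger_gap: 0.128
grasp_force: 0.6
t: 13.08
eef_pos: [526.4, 310.3, 62.4]
ee_rot: [0.001, -0.235, 0.972, 0.002]
force: [-1.1, 2.0, 5.4]
finger_gap: 0.1
grasp_force: 69.1
```

```bash
python3 -m pendant '[[3,0,0,0.02,0,0,0],[3,0,0,0.04,0,0,0],[3,0,0,0.06,0,0,0],[3,0,0,0.08,0,0,0],[3,0,0,0.08,0,0,0]]'
python3 -m pendant '[[3,0,0,0.07,0,0,0],[3,0,0,0.15,0,0,0],[3,0,0,0.23,0,0,0],[3,0,0,0.31,0,0,0],[3,0,0,0.39,0,0,0]]'
python3 -m pendant '[[3,-0.03,0,0.07,0,0,0],[3,-0.06,-0.01,0.12,0,0,0],[3,-0.08,-0.04,0.12,0,0,-0.1],[3,-0.1,-0.1,0.12,0,0,-0.2],[3,-0.1,-0.18,0.12,0,0,-0.3]]'
python3 -c "
from h import *
o=manip.get_obs(); print(o['joint_positions'].round(2),o['force'],o['wrist_torque'])
plan([560,-302.5,180],down(-.2985))"
```

```text
t: 13.5
eef_pos: [527.0, 310.0, 95.4]
ee_rot: [0.001, -0.235, 0.972, 0.001]
force: [-1.1, 0.1, -2.2]
finger_gap: 0.097
grasp_force: 68.5
t: 13.92
eef_pos: [525.8, 309.3, 250.6]
ee_rot: [-0.0, -0.235, 0.972, 0.001]
force: [0.6, 0.3, -2.8]
finger_gap: 0.101
grasp_force: 68.6
t: 14.33
eef_pos: [485.0, 238.2, 297.6]
ee_rot: [0.0, -0.079, 0.997, 0.001]
force: [0.5, -0.0, -2.9]
finger_gap: 0.099
grasp_force: 68.7
[0.46 0.16 0.1  1.51 0.   0.3 ] [ 0.49267176 -0.03556077 -2.87252824] [-0.07841297 -0.08334963 -0.02905764]
shift [ 0.1876 -1.3518 -0.2939] turn [-0.0026  0.0013 -0.4367]
```

Lifted at the right weight (2.8 N). Carrying it across while turning.

```bash
python3 -m pendant '[[3,0,-0.05,0,0,0,-0.11],[3,0,-0.1,0,0,0,-0.22],[3,0,-0.15,0,0,0,-0.33],[3,0,-0.2,0,0,0,-0.44],[3,0,-0.26,0,0,0,-0.55]]'
python3 -m pendant '[[3,0,-0.05,0,0,0,-0.11],[3,0,-0.1,0,0,0,-0.22],[3,0,-0.15,0,0,0,-0.33],[3,0,-0.2,0,0,0,-0.44],[3,0,-0.26,0,0,0,-0.55]]'
python3 -m pendant '[[3,0,-0.05,0,0,0,-0.11],[3,0,-0.1,0,0,0,-0.22],[3,0,-0.15,0,0,0,-0.33],[3,0,-0.2,0,0,0,-0.44],[3,0,-0.26,0,0,0,-0.55]]'
python3 -m pendant '[[3,0.01,-0.05,0,0,0,-0.11],[3,0.02,-0.1,0,0,0,-0.22],[3,0.03,-0.15,0,0,0,-0.33],[3,0.04,-0.2,0,0,0,-0.44],[3,0.05,-0.26,0,0,0,-0.55]]'
python3 -m pendant '[[3,0.01,-0.05,0,0,0,-0.11],[3,0.02,-0.1,0,0,0,-0.22],[3,0.03,-0.15,0,0,0,-0.33],[3,0.05,-0.2,0,0,0,-0.44],[3,0.07,-0.26,0,0,0,-0.55]]'
python3 -c "
from h import *
o=manip.get_obs(); print(o['joint_positions'].round(3),o['force'],o['wrist_torque'])
plan([560,-302.5,200],down(-.2985))"
```

```text
t: 14.75
eef_pos: [485.8, 132.9, 297.1]
ee_rot: [0.001, 0.209, 0.978, 0.001]
force: [0.4, 1.3, -2.7]
finger_gap: 0.099
grasp_force: 68.7
t: 15.17
eef_pos: [485.8, 28.8, 297.2]
ee_rot: [0.001, 0.478, 0.878, 0.001]
force: [-0.0, 0.1, -2.6]
finger_gap: 0.098
grasp_force: 68.7
t: 15.58
eef_pos: [485.8, -75.1, 297.2]
ee_rot: [0.001, 0.708, 0.707, 0.001]
force: [-0.1, 0.2, -2.6]
finger_gap: 0.101
grasp_force: 68.7
t: 16.0
eef_pos: [506.0, -179.1, 297.2]
ee_rot: [0.001, 0.879, 0.476, 0.0]
force: [0.2, 0.4, -2.8]
finger_gap: 0.096
grasp_force: 68.7
t: 16.42
eef_pos: [534.0, -283.1, 297.3]
ee_rot: [0.001, 0.978, 0.207, 0.0]
force: [0.7, 0.3, -2.9]
finger_gap: 0.1
grasp_force: 68.7
[-4.870e-01  2.870e-01  2.560e-01  1.539e+00 -1.000e-03  2.238e+00] [ 0.68745346  0.26917955 -2.87123528] [ 0.01052198 -0.05035151 -0.01041433]
shift [ 0.0649 -0.0485 -0.2433] turn [3.0000e-04 2.3000e-03 2.3167e+00]
```

```bash
python3 -m pendant '[[3,0.02,-0.01,0,0,0,-0.11],[3,0.04,-0.03,-0.05,0,0,-0.22],[3,0.065,-0.048,-0.1,0,0,-0.33],[3,0.065,-0.048,-0.15,0,0,-0.44],[3,0.065,-0.048,-0.2,0,0,-0.55]]'
python3 -m pendant '[[3,0,0,-0.04,0,0,-0.11],[3,0,0,-0.04,0,0,-0.133],[3,0,0,-0.04,0,0,-0.133],[3,0,0,-0.04,0,0,-0.133]]'
cat > look.py <<'E'
from h import *
import sys
fr={c:manip.grab_frame(c) for c in("scene","top")}
o=manip.get_obs(); Rm=rot(o["ee_rot"]).as_matrix(); x=-Rm[:,0]; a=np.arctan2(x[1],x[0])
print(o["eef_pos"],"yaw of blue by wrist",a,"j6",o["joint_positions"][5])
b=manip.masks_of("scene","blue_tote_mid"); print([(d["xy"],d["p"],int(d["mask"].sum())) for d in b])
m=b[0]["mask"]
p=o["eef_pos"]
def f(q): return -hull_iou("scene",tote(q[0],q[1],q[2]/100)+[0,0,q[3]],m)
s=[p[0],p[1],a*100,p[2]-60]
S=[s]+[[s[j]+(8 if j==i else 0) for j in range(4)] for i in range(4)]
r=minimize(f,s,method="Nelder-Mead",options=dict(initial_simplex=S,xatol=.1,fatol=1e-4)); print("blue fit x y yaw*100 zbottom",r.x.round(2),r.fun, "start",f(s))
im=fr["scene"].copy()
cv2.imwrite(sys.argv[1],np.hstack([cv2.resize(fr["scene"][80:280,190:390],(400,400)),cv2.resize(fr["top"][120:260,290:430],(400,400))]))
E
python3 look.py pics/c1.png
```

```text
t: 16.83
eef_pos: [560.3, -302.2, 215.6]
ee_rot: [0.001, 0.997, -0.08, -0.001]
force: [0.2, -0.7, -2.7]
finger_gap: 0.099
grasp_force: 68.8
t: 17.17
eef_pos: [560.3, -301.8, 202.3]
ee_rot: [0.001, 0.99, -0.144, 0.0]
force: [-0.7, 0.4, -2.4]
finger_gap: 0.096
grasp_force: 68.8
[ 560.6392347  -301.95039093  202.84305089] yaw of blue by wrist 2.8507901062993706 j6 2.939257684121598
[([283.7, 164.4], 0.69, 3900)]
blue fit x y yaw*100 zbottom [ 564.55 -304.11  285.86  141.37] -0.8908157082263324 start -0.8670809573242702
```

View pics/c1.png

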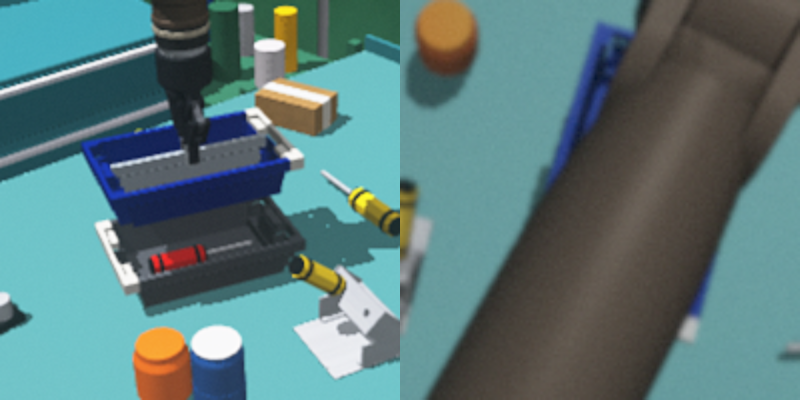

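Top view is blocked by the arm. In the scene view, blue hovers over grey with white ends opposite (blue's at (280,135), grey's at (115,255) in the crop). I'll lower it close and compare both totes in the same camera.

```bash
python3 -m pendant '[[3,0,-0.002,-0.04,0,0,-0.008],[3,0,-0.003,-0.08,0,0,-0.008],[3,0,-0.003,-0.12,0,0,-0.008],[3,0,-0.003,-0.15,0,0,-0.008],[3,0,-0.003,-0.15,0,0,-0.008]]'
python3 look.py pics/c2.png
python3 - <<'E'
from h import *
im=manip.grab_frame("scene")
cv2.imwrite("pics/c3.png",cv2.resize(im[135:245,225:360],(800,652))[:600])
E
```

```text
t: 17.73
eef_pos: [559.2, -302.4, 139.2]
ee_rot: [0.0, 0.989, -0.149, -0.002]
force: [-0.1, -0.4, -3.3]
finger_gap: 0.101
grasp_force: 68.8
[ 560.13519525 -302.88343162  141.81753827] yaw of blue by wrist 2.841137927637992 j6 2.9472300096482487
[([285.7, 180.7], 0.62, 3923)]
blue fit x y yaw*100 zbottom [ 565.39 -301.88  283.23   80.43] -0.9094508320063113 start -0.8670651660970413
```

View pics/c3.png

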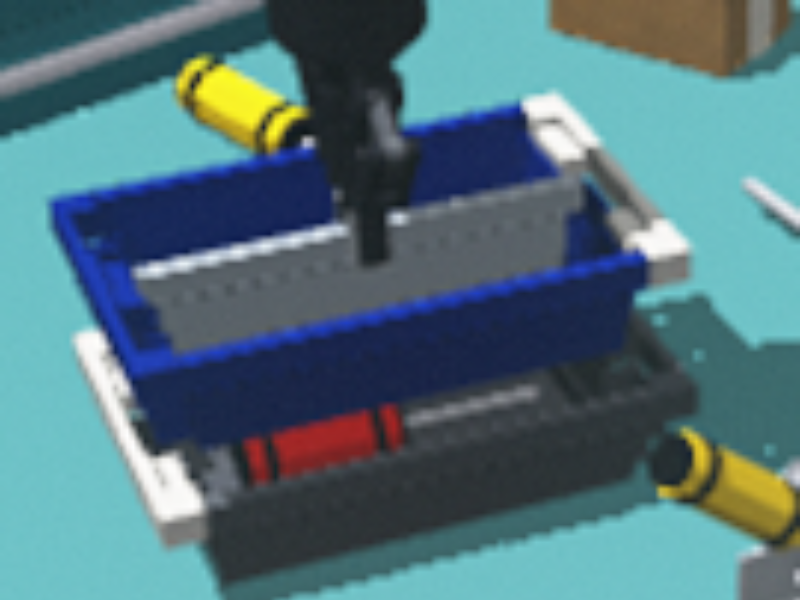

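```bash
cat > look2.py <<'E'
from h import *
im=manip.grab_frame("scene"); o=manip.get_obs(); Rm=rot(o["ee_rot"]).as_matrix(); a=np.arctan2(-Rm[1,0],-Rm[0,0]); p=o["eef_pos"]
h=cv2.cvtColor(im,cv2.COLOR_BGR2HSV); H,S,V=[h[...,i].astype(int) for i in range(3)]
g=np.zeros(H.shape,bool); g[140:225,228:346]=1
blue=g&(H>108)&(H<130)&(S>150)
w=np.zeros_like(g); w[148:186,312:344]=1; w&=(S<60)&(V>120)
m=(blue|w).astype(np.uint8)
n,l,st,_=cv2.connectedComponentsWithStats(m,connectivity=8); k=[i for i in range(1,n) if st[i,4]>25]; m=np.isin(l,k)
pts=np.argwhere(m)[:,::-1].astype(np.int32); hull=cv2.convexHull(pts); M=np.zeros(H.shape,np.uint8); cv2.fillConvexPoly(M,hull,1)
print(p.round(1),round(a,4),"bbox",pts.min(0),pts.max(0),M.sum())
for zb in(p[2]-62.4,p[2]-60):
    f=lambda q:-hull_iou("scene",tote(q[0],q[1],q[2]/100)+[0,0,zb],M)
    s=[p[0],p[1],a*100]; S3=[s]+[[s[j]+(8 if j==i else 0) for j in range(3)] for i in range(3)]
    r=minimize(f,s,method="Nelder-Mead",options=dict(initial_simplex=S3,xatol=.1,fatol=1e-4)); print(round(zb,1),r.x.round(2),r.fun,"at tcp",f(s))
out=im.copy(); z=cv2.resize(out[135:245,225:360],(810,660),interpolation=cv2.INTER_CUBIC)
def dr(P,c):
    q=((proj("scene",P)+.5-[225,135])*6).astype(np.int32); cv2.polylines(z,[q[[0,1,3,2]]],True,c,1)
dr(tote(p[0],p[1],a)[:4]+[0,0,p[2]-62.4],(0,255,255)); dr(tote(561.1,-304.5,-.2916)[:4],(0,255,0)); dr(tote(560,-302.5,-.2985)[:4],(255,0,255))
cv2.imwrite("pics/c4.png",z[:600,:800])
E
python3 look2.py
```

```text
[ 560.7 -303.2  142.8] 2.8408 bbox [233 151] [341 209] 4289
80.4 [ 561.68 -307.41  282.81] -0.9705946164861073 at tcp -0.9562529651087566
82.8 [ 564.41 -303.58  283.78] -0.9718759941004655 at tcp -0.9637628955103452
```

View pics/c4.png

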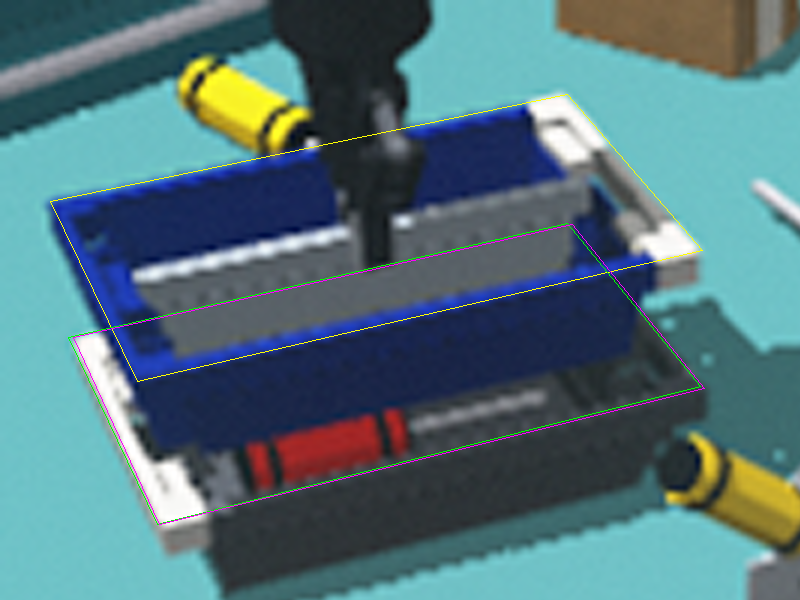

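The overlays agree within about 1 px: blue by TCP (yellow outline), grey by fit (green/magenta), ends aligned. I'll lower by feel: seated should be TCP z≈118, and resting unseated on the rim ≈124.

```bash
python3 -m pendant '[[3,0,0.002,-0.012,0,0,0],[3,0,0.002,-0.024,0,0,0],[3,0,0.002,-0.036,0,0,0],[3,0,0.002,-0.036,0,0,0]]'
python3 -m pendant '[[3,0,0,-0.005,0,0,0],[3,0,0,-0.01,0,0,0],[3,0,0,-0.01,0,0,0]]'
python3 -m pendant '[[3,0,0,-0.004,0,0,0],[3,0,0,-0.007,0,0,0],[3,0,0,-0.007,0,0,0]]'
```

```text
t: 18.32
eef_pos: [559.5, -301.7, 125.3]
ee_rot: [0.001, 0.989, -0.15, -0.001]
force: [-0.3, -1.2, -2.7]
finger_gap: 0.099
grasp_force: 68.8
t: 18.57
eef_pos: [559.9, -302.0, 122.3]
ee_rot: [0.001, 0.989, -0.15, -0.001]
force: [-0.3, -0.0, -3.8]
finger_gap: 0.101
grasp_force: 68.8
t: 18.82
eef_pos: [560.0, -302.0, 119.7]
ee_rot: [0.001, 0.989, -0.15, -0.001]
force: [-0.1, 0.6, -3.0]
finger_gap: 0.096
grasp_force: 68.8
```

```bash
python3 -m pendant '[[3,0,0,-0.002,0,0,0],[3,0,0,-0.004,0,0,0],[3,0,0,-0.004,0,0,0]]'
python3 -m pendant '[[3,0,0,-0.002,0,0,0],[3,0,0,-0.004,0,0,0],[3,0,0,-0.004,0,0,0]]'
```

```text
t: 19.07
eef_pos: [560.1, -302.1, 118.5]
ee_rot: [0.001, 0.989, -0.15, -0.0]
force: [1.2, -0.6, -2.3]
finger_gap: 0.1
grasp_force: 68.9
t: 19.32
eef_pos: [560.2, -302.1, 118.4]
ee_rot: [0.001, 0.989, -0.15, 0.0]
force: [-4.2, 0.4, 6.7]
finger_gap: 0.098
grasp_force: 70.3
```

Contact at exactly z=118.4, so it is seated 56 mm above. Releasing.

```bash
python3 -m pendant '[[3,0,0,0.002,0,0,0],[3,0,0,0.002,0,0,0]]' 20
python3 -m pendant '[[10,0,0,0,0,0,0],[16,0,0,0,0,0,0],[24,0,0,0,0,0,0],[34,0,0,0,0,0,0],[42,0,0,0,0,0,0]]'
python3 -m pendant '[[42,0,0,0,0,0,0],[42,0,0,0.03,0,0,0],[42,0,0,0.08,0,0,0],[42,0,0,0.16,0,0,0],[42,0,0,0.25,0,0,0]]'
python3 -m pendant '[[42,-0.08,0,0.08,0,0,0],[42,-0.16,0.05,0.1,0,0,0],[42,-0.24,0.12,0.1,0,0,0],[42,-0.32,0.18,0.1,0,0,0],[42,-0.4,0.24,0.1,0,0,0]]'
python3 -m pendant '[[42,-0.05,0.08,0,0,0,0],[42,-0.1,0.16,0,0,0,0],[42,-0.1,0.24,0,0,0,0],[42,-0.1,0.24,0,0,0,0]]'
python3 - <<'E'
from h import *
fr={c:manip.grab_frame(c) for c in("top","scene")}
for c,p in(("top",(367,192)),("scene",(287,190))):
    m=best(c,"blue_tote_mid",p)
    if m is None: print(c,None);continue
    for zb in(21,56,62):
        s=[560.5,-302.5,284]; S3=[s]+[[s[j]+(8 if j==i else 0) for j in range(3)] for i in range(3)]
        r=minimize(lambda q:-hull_iou(c,tote(q[0],q[1],q[2]/100)+[0,0,zb],m),s,method="Nelder-Mead",options=dict(initial_simplex=S3,xatol=.1,fatol=1e-4)); print(c,zb,r.x.round(1),r.fun)
for n in("spray_can","oil_filter","grease_tin","stand","red_driver_grip","yellow_driver_grip"): print(n,[[np.round(d["xy"]).tolist() for d in manip.mark_of(c,n)][:3] for c in("scene","top")])
cv2.imwrite("pics/d.png",np.hstack([cv2.resize(fr["scene"][130:290,230:420],(450,379)),cv2.resize(fr["top"][120:260,290:420],(350,379))]))
E
```

```text
t: 19.48
eef_pos: [560.1, -302.1, 118.4]
ee_rot: [0.001, 0.989, -0.15, -0.0]
force: [-2.5, 0.6, 4.3]
finger_gap: 0.099
grasp_force: 69.8
t: 19.9
eef_pos: [560.0, -302.0, 117.3]
ee_rot: [0.001, 0.989, -0.15, -0.001]
force: [0.5, 0.2, 0.0]
finger_gap: 0.492
grasp_force: 0.0
t: 20.32
eef_pos: [559.2, -301.6, 217.9]
ee_rot: [0.0, 0.989, -0.15, -0.002]
force: [0.9, -0.5, 0.5]
finger_gap: 0.499
grasp_force: 0.0
t: 20.73
eef_pos: [398.5, -205.1, 258.6]
ee_rot: [0.001, 0.989, -0.15, 0.0]
force: [-0.3, 1.1, -0.1]
finger_gap: 0.492
grasp_force: 0.0
t: 21.07
eef_pos: [358.1, -108.1, 259.3]
ee_rot: [-0.0, 0.989, -0.145, 0.001]
force: [1.1, -0.0, -0.1]
finger_gap: 0.495
grasp_force: 0.0
top 21 [ 567.9 -307.6  284. ] -0.9275836028989101
top 56 [ 560.2 -303.7  285.1] -0.9753201318651746
top 62 [ 558.9 -302.6  284.7] -0.9777996378188647
scene 21 [ 537.1 -354.8  282.9] -0.9245406127186926
scene 56 [ 562.5 -306.7  283. ] -0.9556251477192154
scene 62 [ 566.5 -299.7  283.3] -0.9522532817627755
spray_can [[[304.0, 314.0]], [[263.0, 131.0], [238.0, 134.0]]]
oil_filter [[[274.0, 273.0], [284.0, 187.0]], [[305.0, 137.0]]]
grease_tin [[[332.0, 336.0]], [[235.0, 137.0]]]
stand [[[362.0, 249.0]], [[282.0, 211.0]]]
red_driver_grip [[], [[185.0, 289.0]]]
yellow_driver_grip [[[348.0, 220.0], [381.0, 185.0], [268.0, 157.0]], [[476.0, 239.0], [341.0, 288.0], [290.0, 199.0]]]
```

```bash
python3 - <<'E'
from h import *
M={}
for c,p in(("top",(367,192)),("scene",(287,190))): manip.grab_frame(c); M[c]=best(c,"blue_tote_mid",p)
def P(q):
    B=tote(0,0,0)-[0,0,31]; return R.from_euler("zyx",[q[2]/100,q[4]/100,q[5]/100]).apply(B)+[q[0],q[1],q[3]+31]
f=lambda q:-sum(hull_iou(c,P(q),m) for c,m in M.items())
s=[561,-303,284,57,0,0]; S=[s]+[[s[j]+(4 if j==i else 0) for j in range(6)] for i in range(6)]
r=minimize(f,s,method="Nelder-Mead",options=dict(initial_simplex=S,xatol=.1,fatol=1e-4,maxfev=600)); print(r.x.round(2),r.fun,f(s))
E
```

```text
[ 5.6115e+02 -3.0321e+02  2.8409e+02  5.6750e+01 -1.8000e-01  3.8000e+00] -1.9263057796090535 -1.9026328737045248
```

```bash
python3 - <<'E'
from h import *
M={}; M2={}
for c,p,box in(("top",(367,192),(325,410,140,255)),("scene",(287,190),(226,348,145,225))):
    im=manip.grab_frame(c); M[c]=best(c,"blue_tote_mid",p)
    h=cv2.cvtColor(im,cv2.COLOR_BGR2HSV); H,S,V=[h[...,i].astype(int) for i in range(3)]
    near=cv2.dilate(M[c].astype(np.uint8),np.ones((5,5)))>0
    m=near&(((H>106)&(H<132)&(S>140))|(M[c]&(S<60)&(V>110)))
    n,l,st,_=cv2.connectedComponentsWithStats(m.astype(np.uint8)); m=np.isin(l,[i for i in range(1,n) if st[i,4]>20])
    hu=cv2.convexHull(np.argwhere(m)[:,::-1].astype(np.int32)); X=np.zeros(m.shape,np.uint8); cv2.fillConvexPoly(X,hu,1); M2[c]=X>0
    hu=cv2.convexHull(np.argwhere(M[c])[:,::-1].astype(np.int32)); X=np.zeros(m.shape,np.uint8); cv2.fillConvexPoly(X,hu,1); M[c]=X>0; print(c,M[c].sum(),M2[c].sum())
B=tote(0,0,0)-[0,0,31]
for nm,K in(("net",M),("col",M2)):
  for ty in(-4,0,4):
   for tx in((-4,-2,0,2,4) if ty==0 else (0,)):
    f=lambda q:-sum(hull_iou(c,R.from_euler("zyx",[q[2]/100,ty/100,tx/100]).apply(B)+[q[0],q[1],q[3]+31],m) for c,m in K.items())
    s=[561,-303,284,57]; S=[s]+[[s[j]+(4 if j==i else 0) for j in range(4)] for i in range(4)]
    r=minimize(f,s,method="Nelder-Mead",options=dict(initial_simplex=S,xatol=.2,fatol=2e-4,maxfev=150)); print(nm,ty,tx,r.x.round(1),round(r.fun,4))
E
```

```text
top 5518 5397
scene 4307 4266
net -4 0 [ 562.1 -302.9  285.7   58.1] -1.91
net 0 -4 [ 561.1 -303.1  284.7   58.1] -1.9276
net 0 -2 [ 561.7 -303.1  285.1   57.9] -1.936
net 0 0 [ 561.6 -303.2  284.4   57.8] -1.9344
net 0 2 [ 562.  -302.2  284.5   58.4] -1.9258
net 0 4 [ 562.5 -302.3  284.3   57.9] -1.9144
net 4 0 [ 562.5 -303.3  283.2   57.8] -1.928
col -4 0 [ 561.3 -302.7  285.    57.2] -1.906
col 0 -4 [ 560.2 -304.1  284.3   56.1] -1.9249
col 0 -2 [ 560.2 -303.5  283.8   56.2] -1.9337
col 0 0 [ 560.6 -302.9  283.7   56.6] -1.9388
col 0 2 [ 560.8 -302.3  283.8   57.5] -1.9369
col 0 4 [ 560.4 -301.7  283.7   58.5] -1.9267
col 4 0 [ 560.5 -303.6  282.9   55.6] -1.9422
```

The fit shows blue level, about 56–57 mm up and aligned end for end with grey. That is seated on the rim, and the bystanders, stand and yellow driver have not moved. Handing in.

```bash
python3 -c "
from workcell import manip
print(manip.get_obs()['t'],manip.hand_in())"
```

```text
the job is handed in; nothing more can be done
22.2667 None
```

I handed the job in at 22.3 s of the 67 s allowed: the red screwdriver lies flat in the grey tote, and the blue tote stands on its rim about 56 mm up with white ends opposite, as far as force and image fits show. The stand, yellow screwdriver, cans and filter had not moved; the hand-in gave no verdict.

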